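# Lock the washed conveyor combs into the changeover board

### The arm

A 6-joint arm with a two-finger parallel gripper is mounted at the origin on a cart in front of the work surface, level with it; the furniture and walls round the work are solid. World frame = base frame: x ahead of the robot, y to its left, z up, the work surface at z = 0. Lengths are in m, angles in rad, forces in N, time in s.
With the tool pointing down it reaches from about 0.35 to 0.975 m from the base axis. Payload 4.9 kg.
Tool frame: the origin (TCP) lies on the centre line of the jaws, within the pads' length; the fingertips stand 14 mm ahead of it and the grasp point (between the pads) lies 5 mm behind it (manip.nose_length is the distance from the TCP to the fingertips, in m); z points along the fingers, y is the line along which they close (so a half turn about z gives the same grasp; the last joint's range is limited). The gripper opens to 85 mm and grips with 20 to 120 N. Pads are 22 mm wide; open, the fingers measure 114 mm over their backs; the gripper's body (76 mm by 85 mm) begins 54 mm behind the grasp point. The pads swing forward as they close: fully open they stand 13 mm farther back than shut.
Start: joints at [1.202, 0.053, 1.613, -0, 1.476, -0.119], TCP at [0.154, 0.606, 0.245] pointing down, gripper open.
Joint ranges: [-3.01, 3.01], [-1.01, 2.22], [0.06, 2.58], [-1.02, 4.17], [0.09, 2.62], [-3.14, 3.14]. Speed limits (rad/s): [2.57, 2.57, 3.14, 3.14, 3.14, 3.14].

### API

Orientations are given as a unit quaternion [w, x, y, z].
In Python, from plant import manip, imaging gives the robot as it stands.
- The arm moves only by the tool play_rows, never from a script. Its argument "commands" is a list of rows, each a list of 6 numbers: the shift along the tool's x, y, z in mm, then the turn, a rotation vector about the tool's x, y, z in degrees. A call has 1 to 5 rows; each row shifts and turns the commanded pose from where the row before left it, along the tool's axes as they then stand; what a row does not reach is not made up. A row lasts 1/12 s, in which the tool goes at most 41.7 mm and 7.16 degrees, less where a joint would pass 70% of its speed; a pose out of reach is approached as far as the arm can. A call is refused whole if a number of a shift passes 41.7 or a number of a turn 7.16, either way. A call with a gripper value outside its range is refused whole. "hand" is the finger opening in mm, from 0 to 85.4, set as the call begins (left out, the last holds). The fingers move at their own pace and stop on an object; the grip force is fixed at half the most. Time passes only in rows, so rows that do not move let the fingers close. It gives the time, the measured TCP pose, the force, the opening and the grip force at its end, in the units of the state.
- manip.state(): the state, without advancing time (a new reading comes with each control period).
- imaging.grab_frame(name): name is "scene" or "side" or "wrist"; returns a dict with "image" (384x512x3 uint8, red, green, blue), "fx", "fy", "cx", "cy" (pixels), "R" (3x3) and "t" (3): a world point X has camera coordinates R X + t; the wrist camera has in their place "mount" (4x4, takes a point from camera to tool coordinates, whose origin is the TCP and whose axes are the flange's). Camera axes: x right, y down, z forward; pixel columns grow to the right and rows downward; lengths in m; the calibration is good to about 2 mm. A picture is of the moment at which its call begins: read the wrist's pose just before it. There is no depth.
- manip.job_done(): hands the job in; it is judged then, once.
The state is a dict: "time": time; "joint_pos": joint angles; "joint_vel": joint speeds; "joint_efforts": joint torques, N m; "tool_pos": TCP position; "tool_rot": TCP orientation; "contact_force": force on the tool from outside, world axes, zero at the start; "ft_torque": the same for the moment, N m; "gripper_width": opening from 0.0 (shut) to 1.0 (fully open); "grasp_force": force on a finger pad.
Only numpy, scipy, OpenCV 4.12 (cv2) and the standard library are available. Lean on these libraries where they do the work, as an engineer would, in place of code of your own. Each camera call takes 0.05 s, during which the arm holds its last target. There are 200 camera calls.

### The job

The finned conveyor combs are back from the wash: put every comb standing on the table into the rack of its own colour on the changeover board, its fins between the rack's fins, fully home in one of the rack's two berths. The keeper in the middle must first be loosened to its stop so that it clears the racks - its stud has a left-hand thread, so it loosens clockwise - and, when all the combs are in, turned back anticlockwise until it is fully tight across them. Leave the jar, the label roll and the tape roll where they are.

Things in the scene. Friction and masses are not known exactly. Their poses are not given: they have to be found in the camera images.
- comb_blue_1: Blue plastic comb, 30 x 60 (y) x 64 mm, 0.12 kg, heavy fins; may be absent. Origin: centre of its underside, at the fin tips. 3 fins 6 mm thick, 30 mm long in x, round-tipped, z 0 to 24 mm, at y = -18, 0, 18 mm. Spine 30 x 60 mm at z 24 to 34. Central grip block with white band 22 (x) x 26 (y) mm, z 34 to 64. Same after a half turn. Starts standing on its fins on the table.
- comb_blue_2: Blue plastic comb, 30 x 60 (y) x 64 mm, 0.12 kg, heavy fins; may be absent. Origin: centre of its underside, at the fin tips. 3 fins 6 mm thick, 30 mm long in x, round-tipped, z 0 to 24 mm, at y = -18, 0, 18 mm. Spine 30 x 60 mm at z 24 to 34. Central grip block with white band 22 (x) x 26 (y) mm, z 34 to 64. Same after a half turn. Starts standing on its fins on the table.
- comb_red_1: Red plastic comb, 30 x 60 (y) x 64 mm, 0.12 kg, heavy fins; may be absent. Origin: centre of its underside, at the fin tips. 3 fins 6 mm thick, 30 mm long in x, round-tipped, z 0 to 24 mm, at y = -18, 0, 18 mm. Spine 30 x 60 mm at z 24 to 34. Central grip block with white band 22 (x) x 26 (y) mm, z 34 to 64. Same after a half turn. Starts standing on its fins on the table.
- comb_red_2: Red plastic comb, 30 x 60 (y) x 64 mm, 0.12 kg, heavy fins; may be absent. Origin: centre of its underside, at the fin tips. 3 fins 6 mm thick, 30 mm long in x, round-tipped, z 0 to 24 mm, at y = -18, 0, 18 mm. Spine 30 x 60 mm at z 24 to 34. Central grip block with white band 22 (x) x 26 (y) mm, z 34 to 64. Same after a half turn. Starts standing on its fins on the table.
- rack_blue: Blue rack, fixed on the board, same yaw; either side of the keeper. Origin: centre of underside. Fins 8 mm thick along x between two cheeks leave 3 slots 10 mm wide at y = -18, 0, 18 mm for comb fins (comb y along rack y); fin tops at z 32 mm, rounded. Low cross ribs (tops z 20) part it in two berths at x = -23.5, +23.5 mm, each 39 mm long.
- rack_blue_berth0 (a point): Berth at x = -23.5 mm of the blue rack: here lies the origin of a comb that is fully home (8 mm above the rack's underside). Its spine then rests on the rack's fin tops, 24 mm above this point.
- rack_blue_berth1 (a point): Berth at x = +23.5 mm of the blue rack: here lies the origin of a comb that is fully home (8 mm above the rack's underside). Its spine then rests on the rack's fin tops, 24 mm above this point.
- rack_red: Red rack, fixed on the board, same yaw; either side of the keeper. Origin: centre of underside. Fins 8 mm thick along x between two cheeks leave 3 slots 10 mm wide at y = -18, 0, 18 mm for comb fins (comb y along rack y); fin tops at z 32 mm, rounded. Low cross ribs (tops z 20) part it in two berths at x = -23.5, +23.5 mm, each 39 mm long.
- rack_red_berth0 (a point): Berth at x = -23.5 mm of the red rack: here lies the origin of a comb that is fully home (8 mm above the rack's underside). Its spine then rests on the rack's fin tops, 24 mm above this point.
- rack_red_berth1 (a point): Berth at x = +23.5 mm of the red rack: here lies the origin of a comb that is fully home (8 mm above the rack's underside). Its spine then rests on the rack's fin tops, 24 mm above this point.
- board: Aluminium plate fixed to the table, 116 (x) x 192 (y) x 10 mm; origin at the centre of its underside. It carries the blue and red racks side by side, centred at y = +57 and -57 mm (which is which varies), and the keeper on a stud at its centre. Tall fixed crates stand close behind it and the combs: carry along straight lines, not arcs.
- keeper (a joint): Turn of the keeper on its left-hand stud, rad. 0 = tight: steel blade 34 x 76 mm along board y, 3 mm above the spines of home combs, bars the inner ends of all berths. CLOCKWISE from above loosens it (grows) to a stop at 1.4: blade along board x, clear of the racks. Friction 0.1 N m; stays where left. A comb not home stops the blade.
- keeper_grip (a point): Middle of the keeper's black bar knob, on the turning axis, 105 mm above the table. The bar is 14 mm thick, 56 mm long, 32 mm high (89 to 121 mm above the table), parallel to the blade: along this point's y axis, which turns with it. Its underside is 7 mm above the grip blocks of home combs.
- jar: Filled glass jar, 66 mm wide, 91 mm high, origin at the centre of its underside. A bystander: leave it alone.
- label_roll: Roll of white labels standing on end, 69 mm wide, 40 mm high, origin at the centre of its underside. A bystander: leave it alone.
- tape_roll: Roll of tape lying flat, 80 mm wide, 24 mm high, origin at the centre of its underside. A bystander: leave it alone.
Things that resemble listed ones, but are neither listed nor needed, are in the scene too. Leave any green look-alike of the comb_blue_2 alone.

How it is judged:
By the outcome, as a careful person would: the job done as asked, in the order asked, and still so for the second after the job is handed in, with the robot touching nothing.
Of comb_blue_1, comb_blue_2, comb_red_1, comb_red_2 only 3 to 4 are there at a start; the rules pass over those that are not, and their reading is None.
At some moment in a run one of comb_blue_1, comb_blue_2, comb_red_1, comb_red_2 may be knocked a few centimetres aside while the robot is not near it.
It also fails if it takes over 210 s, if anything falls off the work surface, if the arm or the gripper's body presses on something with over 40 N, if the wrist force passes 120 N, or if a joint passes its speed limit or range.

## Working session

There is one attempt and no reset: what is moved stays moved. The work goes in short steps, Python scripts to look and compute and a tool call to move; the robot and the scene stay as the last step left them, time stands still between calls to the robot, and variables do not carry over. Pictures are saved under pics/ and viewed, at most 14 in all, crops included, and the job is handed in when it is done.

Besides the shell and the picture viewer there is one more tool, called after "Call:" in YAML: its name, and indented under it one key for each argument. play_rows: Moves the arm, as the interface text tells. Its arguments: {"type":"object","properties":{"commands":{"type":"array","items":{"type":"array","items":{"type":"number"}}},"hand":{"type":"number"}},"required":["commands"]}

```bash
mkdir -p pics; cat > h.py <<'E'
import numpy as np, cv2
from plant import manip, imaging
from scipy.spatial.transform import Rotation as Ro
def rot(s): q=s["tool_rot"]; return Ro.from_quat([q[1],q[2],q[3],q[0]]).as_matrix()
def frame(n):
    s=manip.state(); f=imaging.grab_frame(n)
    if n=="wrist":
        M=np.array(f["mount"]); T=np.eye(4); T[:3,:3]=rot(s); T[:3,3]=s["tool_pos"]
        W=T@M; f["R"]=W[:3,:3].T; f["t"]=-W[:3,:3].T@W[:3,3]
    f["R"]=np.array(f["R"]); f["t"]=np.array(f["t"]); return f
def cast(f,u,v,z):
    c=-f["R"].T@f["t"]; d=f["R"].T@np.array([(u-f["cx"])/f["fx"],(v-f["cy"])/f["fy"],1]); return c+d*(z-c[2])/d[2]
def proj(f,X):
    p=f["R"]@np.array(X)+f["t"]; return p[0]/p[2]*f["fx"]+f["cx"],p[1]/p[2]*f["fy"]+f["cy"]
def save(f,n,crop=None,k=1.5):
    im=f["image"][:,:,::-1]
    if crop: im=im[crop[1]:crop[3],crop[0]:crop[2]]
    cv2.imwrite("pics/"+n,cv2.resize(im,None,fx=k,fy=k,interpolation=cv2.INTER_CUBIC))
E
python3 - <<'E'
from h import *
import pickle
F={n:frame(n) for n in("scene","side","wrist")}
pickle.dump(F,open("F0.pkl","wb"))
for n in F: save(F[n],n+"0.png"); print(n,-F[n]["R"].T@F[n]["t"],F[n]["fx"])
s=manip.state(); print(s); print(rot(s)); print(F["wrist"]["mount"])
E
```

```text
scene [-0.29077448 -0.33750861  1.0938846 ] 446.6002098807174
side [0.11997992 1.45099837 0.90109315] 445.85098329890656
wrist [0.07616859 0.62502446 0.37323208] 267.370847470411
{'time': 0.15, 'joint_pos': array([ 1.20200368e+00,  5.32567809e-02,  1.61401533e+00,  1.25275039e-05,
        1.47601779e+00, -1.19038302e-01]), 'joint_vel': array([ 0.00106403, -0.00197438, -0.00417999, -0.00117606,  0.00219697,
       -0.00029804]), 'joint_efforts': array([ 4.27819596e-04, -3.94240344e+01, -3.70721555e+01, -1.31278080e-04,
        4.60066600e-03, -2.24954374e-05]), 'tool_pos': array([0.15432283, 0.60514928, 0.24429151]), 'tool_rot': array([-2.10996380e-04,  1.24553413e-01,  9.92212541e-01, -8.21997471e-04]), 'contact_force': array([0.20522942, 0.13107499, 0.74209884]), 'ft_torque': array([0.0030738 , 0.01796688, 0.02424716]), 'grasp_force': 0.0, 'gripper_width': 0.9991838631688742}
[[-9.68972806e-01  2.47166569e-01 -6.23471690e-04]
 [ 2.47167263e-01  9.68971544e-01 -1.57863176e-03]
 [ 2.13941329e-04 -1.68375304e-03 -9.99998560e-01]]
[[ 4.16070748e-04 -9.49646547e-01 -3.13322937e-01  8.06574205e-02]
 [ 9.99999863e-01  2.95875169e-04  4.31164919e-04 -2.58103787e-04]
 [-3.16749799e-04 -3.13323074e-01  9.49646540e-01 -1.29030413e-01]
 [ 0.00000000e+00  0.00000000e+00  0.00000000e+00  1.00000000e+00]]
```

View pics/scene0.png

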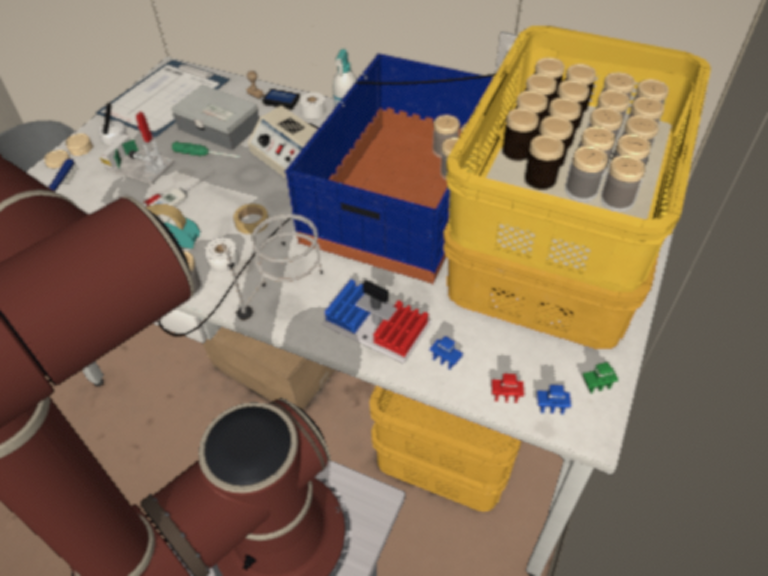

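View pics/side0.png

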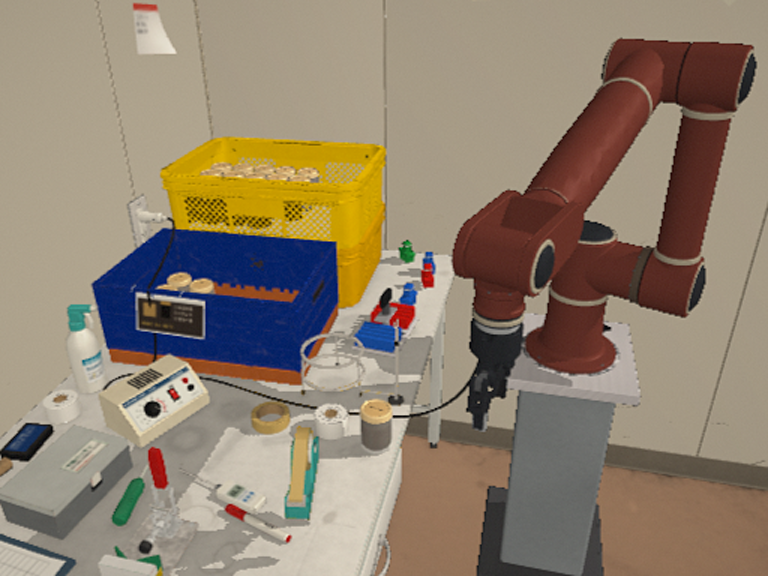

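Candidates (scene picture px): blue combs at (446,350) and (554,398), red comb at (508,387), green look-alike at (600,377), which I leave alone. The board has the blue rack at (350,305), the red rack at (402,328) and the black knob at (376,291). The spiky white parts behind the red rack are still unclear.

```bash
python3 - <<'E'
from h import *
import pickle
F=pickle.load(open("F0.pkl","rb"))
f=F["scene"]; hsv=cv2.cvtColor(f["image"],cv2.COLOR_RGB2HSV)
H,S,V=[hsv[...,i].astype(int) for i in range(3)]
for n,m in dict(blue=(H>100)&(H<125)&(S>120),red=((H<6)|(H>174))&(S>150)&(V>110),green=(H>50)&(H<85)&(S>110)).items():
    m=m.astype(np.uint8); m[:150]=0; m[:,:180]=0
    k,l,st,c=cv2.connectedComponentsWithStats(m)
    for i in range(1,k):
        if st[i,4]>60: print(n,st[i],c[i].round(1),cast(f,*c[i],0.03).round(3))
print("knob",cast(f,376/1.5,291/1.5,0.105))
save(f,"s1.png",(205,160,425,290),3.5)
E
```

```text
blue [ 210  150   86   31 1626] [261.  160.4] [0.653 0.087 0.03 ]
blue [217 187  29  35 558] [231.4 205.1] [0.444 0.093 0.03 ]
blue [287 225  21  20 200] [297.1 233.7] [ 0.425 -0.127  0.03 ]
blue [358 257  22  17 240] [369.  265.1] [ 0.406 -0.343  0.03 ]
red [250 201  35  36 700] [266.8 219.3] [ 0.437 -0.027  0.03 ]
red [328 249  21  17 216] [338.2 257.5] [ 0.396 -0.26   0.03 ]
green [390 248  21  12 145] [398.8 253.1] [ 0.477 -0.408  0.03 ]
knob [0.45074568 0.02971721 0.105     ]
```

View pics/s1.png

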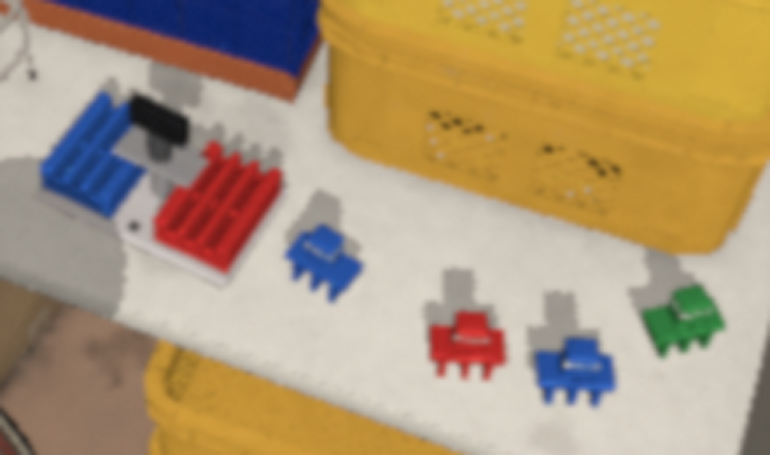

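The crop confirms it: blue racks left, red right, knob tight along board y, three combs in colour blue/red/blue, green look-alike at the far right. Now I'll move to look from above the board.

Call:
play_rows:
  commands:
    - [0,0,-20,0,0,-7.1]
    - [0,0,-20,0,0,-7.1]
    - [0,0,0,0,0,0]
    - [-17,-36,-1,0,0,0]
    - [-17,-36,-1,0,0,0]

```text
time: 0.57
tool_pos: [0.188, 0.5333, 0.2861]
tool_rot: [-0.0, 0.001, 1.0, -0.001]
contact_force: [0.3, -0.7, 0.8]
gripper_width: 1.0
grasp_force: 0.0
```

Call:
play_rows:
  commands:
    - [-17,-36,-1,0,0,0]
    - [-17,-36,-1,0,0,0]
    - [-17,-36,-1,0,0,0]
    - [-17,-36,-1,0,0,0]
    - [-17,-36,-1,0,0,0]

```text
time: 0.98
tool_pos: [0.2731, 0.3515, 0.2914]
tool_rot: [-0.0, 0.002, 1.0, -0.0]
contact_force: [0.9, 0.6, 0.0]
gripper_width: 1.003
grasp_force: 0.0
```

Call:
play_rows:
  commands:
    - [-17,-36,-1,0,0,0]
    - [-17,-36,-1,0,0,0]
    - [-17,-36,-1,0,0,0]
    - [-17,-36,-1,0,0,0]
    - [-17,-36,-1,0,0,0]

```text
time: 1.4
tool_pos: [0.3577, 0.1714, 0.2967]
tool_rot: [0.0, 0.002, 1.0, 0.0]
contact_force: [0.7, 0.1, 0.1]
gripper_width: 0.999
grasp_force: 0.0
```

Call:
play_rows:
  commands:
    - [-17,-36,-1,0,0,0]
    - [-17,-36,-1,0,0,0]
    - [-17,-36,-1,0,0,0]
    - [-17,-36,-1,0,0,0]
    - [0,0,0,0,0,0]

```text
time: 1.82
tool_pos: [0.4268, 0.0237, 0.3004]
tool_rot: [-0.0, 0.006, 1.0, -0.001]
contact_force: [-0.4, 0.6, 0.2]
gripper_width: 1.002
grasp_force: 0.0
```

```bash
python3 - <<'E'
from h import *
import pickle
s=manip.state(); print(s["tool_pos"],rot(s).round(4),s["joint_pos"].round(2))
f=frame("wrist"); pickle.dump(f,open("w1.pkl","wb")); save(f,"w1.png")
E
```

```text
[0.42676019 0.02365577 0.30043867] [[-9.999e-01  1.240e-02 -6.000e-04]
 [ 1.240e-02  9.999e-01 -2.400e-03]
 [ 5.000e-04 -2.400e-03 -1.000e+00]] [-0.12 -0.47  1.97 -0.    1.64 -1.68]
```

View pics/w1.png

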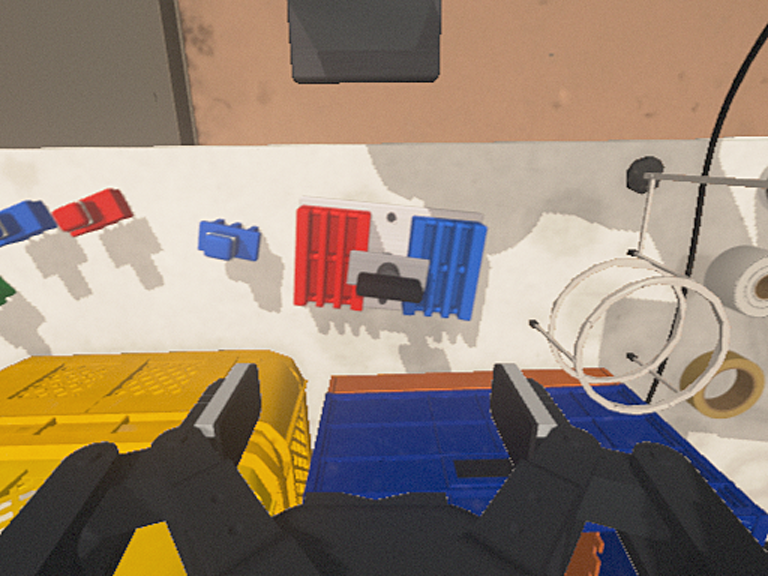

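```bash
cat >> h.py <<'E'
def blobs(f,lo=120):
    hsv=cv2.cvtColor(f["image"],cv2.COLOR_RGB2HSV); H,S,V=[hsv[...,i].astype(int) for i in range(3)]
    return dict(blue=(H>100)&(H<125)&(S>lo),red=((H<6)|(H>174))&(S>lo+20)&(V>80),black=(V<60))
E
python3 - <<'E'
from h import *
import pickle
f=pickle.load(open("w1.pkl","rb"))
for n,u,v in [("bluecrate",330,390),("bluecrateR",605,372),("yel",300,352),("yelL",40,358)]: print(n,cast(f,u/1.5,v/1.5,0.0).round(3))
# rack top outlines
B=blobs(f)
for n,box in (("red",(190,130,255,215)),("blue",(270,135,330,220))):
    m=np.zeros(B[n].shape,np.uint8); x0,y0,x1,y1=box; m[y0:y1,x0:x1]=B[n][y0:y1,x0:x1]
    c=max(cv2.findContours(m,0,2)[0],key=cv2.contourArea); print(n,cv2.boundingRect(c))
# rack near-end top corners (z=.042), hand read; far end too
for n,u,v in [("redNL",298,206),("redNR",371,211),("blNL",414,217),("blNR",487,224),("redFL",295,305),("blFR",475,321)]: print(n,cast(f,u/1.5,v/1.5,0.042).round(4))
m=B["black"].astype(np.uint8); mm=np.zeros_like(m); mm[165:210,225:295]=m[165:210,225:295]
c=max(cv2.findContours(mm,0,2)[0],key=cv2.contourArea); print(cv2.minAreaRect(c))
save(f,"w1c.png",(180,120,340,225),4.5)
E
```

```text
bluecrate [ 0.62  -0.035  0.   ]
bluecrateR [0.598 0.299 0.   ]
yel [ 0.567 -0.068  0.   ]
yelL [ 0.572 -0.381  0.   ]
red (196, 137, 51, 70)
blue (270, 144, 54, 70)
redNL [ 0.3911 -0.05    0.042 ]
redNR [0.3966 0.0195 0.042 ]
blNL [0.4028 0.0608 0.042 ]
blNR [0.4103 0.1314 0.042 ]
redFL [ 0.4918 -0.0604  0.042 ]
blFR [0.5118 0.1265 0.042 ]
((274.1247253417969, 190.461181640625), (22.507305145263672, 10.380524635314941), 50.90614700317383)
```

View pics/w1c.png

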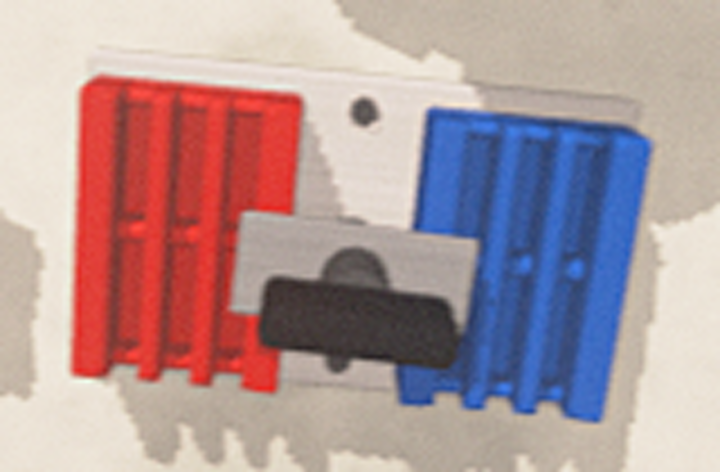

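Red rack is at board −y and blue at +y. Board centre ≈ (0.451, 0.037), yaw ≈ −6°. Next I turn the tool across the knob and descend partway.

Call:
play_rows:
  commands:
    - [-24,13,0,0,0,0]
    - [0,0,8,0,0,-7.06]
    - [0,0,8,0,0,-7.06]
    - [0,0,8,0,0,-7.06]
    - [0,0,8,0,0,-7.06]
  hand: 50

```text
time: 2.28
tool_pos: [0.4489, 0.0432, 0.2682]
tool_rot: [-0.0, -0.246, 0.969, 0.0]
contact_force: [-0.9, 0.4, 0.1]
gripper_width: 0.586
grasp_force: 0.0
```

Call:
play_rows:
  commands:
    - [0,0,8,0,0,-7.06]
    - [0,0,8,0,0,-7.06]
    - [0,0,8,0,0,-7.06]
    - [0,0,8,0,0,-7.06]
    - [0,0,8,0,0,-7.06]

```text
time: 2.7
tool_pos: [0.4487, 0.0432, 0.2282]
tool_rot: [-0.0, -0.528, 0.849, 0.0]
contact_force: [-1.4, 0.4, -0.1]
gripper_width: 0.584
grasp_force: 0.0
```

Call:
play_rows:
  commands:
    - [0,0,8,0,0,-7.06]
    - [0,0,8,0,0,-7.06]
    - [0,0,8,0,0,-7.06]
    - [0,0,0,0,0,0]
    - [0,0,0,0,0,0]

```text
time: 3.12
tool_pos: [0.4486, 0.0429, 0.2045]
tool_rot: [-0.001, -0.672, 0.74, 0.001]
contact_force: [0.4, 0.8, 0.2]
gripper_width: 0.587
grasp_force: 0.0
```

```bash
cat >> h.py <<'E'
def st():
    s=manip.state(); R=rot(s); print("t",s["time"],"tcp",s["tool_pos"].round(4),"yaw",round(np.degrees(np.arctan2(R[1,0],R[0,0]))%360,2),"tilt",R[:2,2].round(4),"q",s["joint_pos"].round(2)); return s
def delta(p,yaw=None):
    "rows' units: tool shift mm to world point p, turn about tool z deg to yaw"
    s=manip.state(); R=rot(s); d=R.T@(np.array(p)-s["tool_pos"])*1000
    print("shift",d.round(1), "turn",None if yaw is None else round((np.degrees(np.arctan2(R[1,0],R[0,0]))-yaw+180)%360-180,2))
E
python3 - <<'E'
from h import *
import pickle
st(); f=frame("wrist"); pickle.dump(f,open("w2.pkl","wb")); save(f,"w2.png")
E
```

```text
t 3.1167 tcp [0.4486 0.0429 0.2045] yaw 264.46 tilt [-0.0016  0.0003] q [-0.07 -0.36  2.05  0.    1.45 -3.12]
```

View pics/w2.png

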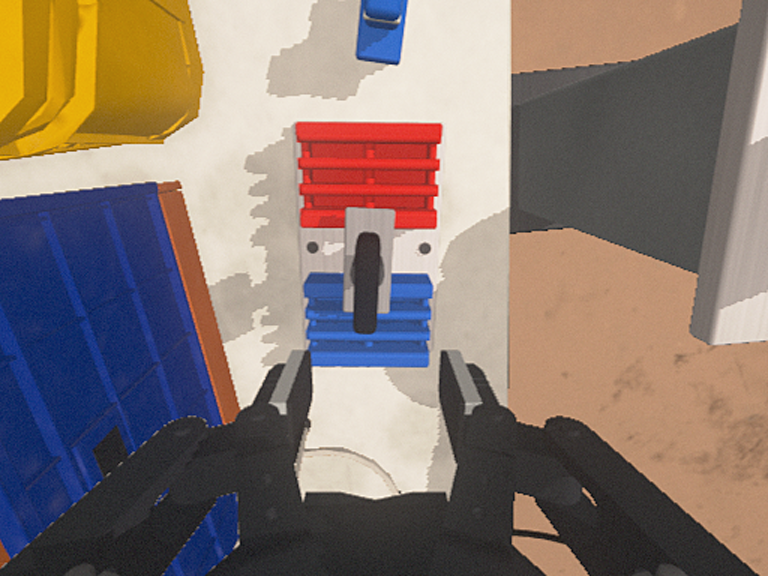

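```bash
python3 - <<'E'
from h import *
import pickle
f=pickle.load(open("w2.pkl","rb"))
C=lambda u,v,z: cast(f,u/1.5,v/1.5,z)[:2].round(4)
print("bolts",C(312,247,.01),C(425,247,.01), "mid",((C(312,247,.01)+C(425,247,.01))/2))
print("blade corners",[C(*p,.0585) for p in((345,208),(395,208),(393,312),(343,312))])
m=blobs(f)["black"]; 
print("knob", [C(*p,.121) for p in((368,234),(366,334))])
for v in (160,170,180,190,200,205,210,215):
    x=np.where(m[v,228:262])[0]+228; print(v,x.min(),x.max(),end=" | ")
# rack outlines
for n,u,v in (("redTL",297,123),("redTR",442,123),("blBL",307,366),("blBR",428,366)): print(n,C(u,v,.042))
E
```

```text
bolts [0.4987 0.029 ] [0.4063 0.038 ] mid [0.4525 0.0335]
blade corners [array([ 0.4639, -0.0054]), array([ 0.4302, -0.0022]), array([0.4377, 0.0732]), array([0.4744, 0.0696])]
knob [array([0.448 , 0.0021]), array([0.4551, 0.0602])]
160 239 252 | 170 237 252 | 180 237 251 | 190 237 251 | 200 236 250 | 205 236 250 | 210 236 250 | 215 236 250 | redTL [ 0.4907 -0.0629]
redTR [ 0.3934 -0.0535]
blBL [0.5115 0.1204]
blBR [0.4129 0.13  ]
```

```bash
python3 - <<'E'
from h import *
delta([.452,.0335,.105],264.45)
E
```

```text
shift [  8.9  -3.9 100.2] turn 0.02
```

Call:
play_rows:
  commands:
    - [9,-4,0,0,0,0]
    - [0,0,33,0,0,0]
    - [0,0,33,0,0,0]
    - [0,0,33,0,0,0]
    - [0,0,0,0,0,0]

```text
time: 3.58
tool_pos: [0.4482, 0.0337, 0.1001]
tool_rot: [-0.004, -0.672, 0.741, 0.004]
contact_force: [-1.3, -0.5, -0.3]
gripper_width: 0.583
grasp_force: 0.0
```

Call:
play_rows:
  commands:
    - [0,0,0,0,0,0]
    - [0,0,0,0,0,0]
    - [0,0,0,0,0,0]
    - [0,0,0,0,0,0]
    - [0,0,0,0,0,0]
  hand: 0

```text
time: 4.0
tool_pos: [0.4529, 0.0335, 0.1093]
tool_rot: [-0.001, -0.672, 0.74, -0.0]
contact_force: [-7.9, -1.1, 6.1]
gripper_width: 0.154
grasp_force: 60.0
```

```bash
python3 - <<'E'
from h import *
s=st();print(s["contact_force"],s["ft_torque"],s["grasp_force"],s["gripper_width"]*85.4)
E
```

```text
t 4.0 tcp [0.4529 0.0335 0.1093] yaw 264.46 tilt [-0.0007 -0.0019] q [-0.09 -0.25  2.13 -0.    1.26 -3.13]
[-7.9161624  -1.11403137  6.11569972] [-0.14616281  1.38576082 -0.30276663] 59.99908089637756 13.1227390801181
```

Call:
play_rows:
  commands:
    - [0,0,0,0,0,4]
    - [0,0,0,0,0,4]
    - [0,0,0,0,0,4]
    - [0,0,0,0,0,4]
    - [0,0,0,0,0,4]

```text
time: 4.42
tool_pos: [0.4528, 0.0335, 0.1094]
tool_rot: [-0.001, -0.532, 0.846, -0.001]
contact_force: [-8.5, -1.2, 6.4]
gripper_width: 0.149
grasp_force: 59.9
```

Call:
play_rows:
  commands:
    - [0,0,0,0,0,4]
    - [0,0,0,0,0,4]
    - [0,0,0,0,0,4]
    - [0,0,0,0,0,4]
    - [0,0,0,0,0,4]

```text
time: 4.83
tool_pos: [0.4527, 0.0335, 0.1093]
tool_rot: [-0.001, -0.377, 0.926, -0.001]
contact_force: [-7.1, -1.5, 6.7]
gripper_width: 0.151
grasp_force: 59.9
```

Call:
play_rows:
  commands:
    - [0,0,0,0,0,4]
    - [0,0,0,0,0,4]
    - [0,0,0,0,0,4]
    - [0,0,0,0,0,4]
    - [0,0,0,0,0,4]

```text
time: 5.25
tool_pos: [0.4527, 0.0335, 0.1093]
tool_rot: [-0.001, -0.211, 0.978, -0.001]
contact_force: [-7.4, -0.4, 7.7]
gripper_width: 0.152
grasp_force: 59.9
```

Call:
play_rows:
  commands:
    - [0,0,0,0,0,4]
    - [0,0,0,0,0,4]
    - [0,0,0,0,0,4]
    - [0,0,0,0,0,4]
    - [0,0,0,0,0,3]

```text
time: 5.67
tool_pos: [0.4527, 0.0336, 0.1094]
tool_rot: [-0.0, -0.047, 0.999, -0.001]
contact_force: [-9.3, -0.6, 7.3]
gripper_width: 0.15
grasp_force: 59.9
```

```bash
python3 - <<'E'
from h import *
s=st();print(s["contact_force"],s["ft_torque"],s["grasp_force"],s["gripper_width"]*85.4)
E
```

```text
t 5.6667 tcp [0.4527 0.0336 0.1094] yaw 185.36 tilt [-0.0009 -0.0017] q [-0.09 -0.25  2.13 -0.    1.26 -1.75]
[-9.2973128  -0.55671175  7.31158548] [0.02344378 1.41670831 0.07272046] 59.871883392333984 12.783138194072091
```

Call:
play_rows:
  commands:
    - [0,0,0,0,0,1.5]
    - [0,0,0,0,0,1.5]
    - [0,0,0,0,0,1.0]
    - [0,0,0,0,0,0]
    - [0,0,0,0,0,0]

```text
time: 6.08
tool_pos: [0.4527, 0.0336, 0.1094]
tool_rot: [-0.0, -0.016, 1.0, -0.001]
contact_force: [-8.3, -0.5, 7.0]
gripper_width: 0.151
grasp_force: 65.2
```

```bash
python3 - <<'E'
from h import *
s=st();print(s["contact_force"],s["ft_torque"],s["grasp_force"],s["gripper_width"]*85.4)
E
```

```text
t 6.0833 tcp [0.4527 0.0336 0.1094] yaw 181.79 tilt [-0.0008 -0.0027] q [-0.09 -0.25  2.13 -0.    1.26 -1.69]
[-8.27785373 -0.48956496  7.04048944] [0.0420455  1.36875525 1.51459037] 65.18186688423157 12.889968118381917
```

Call:
play_rows:
  commands:
    - [0,0,0,0,0,0]
    - [0,0,0,0,0,0]
    - [0,0,0,0,0,0]
    - [0,0,-10,0,0,0]
    - [0,0,-30,0,0,0]
  hand: 50

```text
time: 6.5
tool_pos: [0.4497, 0.034, 0.1431]
tool_rot: [-0.004, -0.013, 1.0, -0.0]
contact_force: [0.7, 0.9, -0.1]
gripper_width: 0.584
grasp_force: 0.0
```

Call:
play_rows:
  commands:
    - [0,0,-40,0,0,2]
    - [0,0,-40,0,0,0]
    - [0,0,-30,0,0,0]
    - [5,-40,0,0,0,0]
    - [5,-40,0,0,0,0]

```text
time: 6.92
tool_pos: [0.4436, -0.0459, 0.2613]
tool_rot: [0.004, 0.002, 1.0, -0.002]
contact_force: [1.1, -0.8, -0.7]
gripper_width: 0.59
grasp_force: 0.0
```

Call:
play_rows:
  commands:
    - [5,-40,0,0,0,0]
    - [5,-40,0,0,0,0]
    - [5,-40,0,0,0,0]
    - [5,-20,0,0,0,0]
    - [0,0,0,0,0,0]

```text
time: 7.33
tool_pos: [0.42, -0.1894, 0.2577]
tool_rot: [0.0, 0.007, 1.0, -0.001]
contact_force: [-0.2, -0.6, 0.3]
gripper_width: 0.585
grasp_force: 0.0
```

```bash
python3 - <<'E'
from h import *
import pickle
st(); f=frame("wrist"); pickle.dump(f,open("w3.pkl","wb")); save(f,"w3.png")
E
```

```text
t 7.3333 tcp [ 0.42   -0.1894  0.2577] yaw 179.19 tilt [ 0.0006 -0.0029] q [-0.58 -0.37  1.97 -0.    1.54 -2.14]
```

View pics/w3.png

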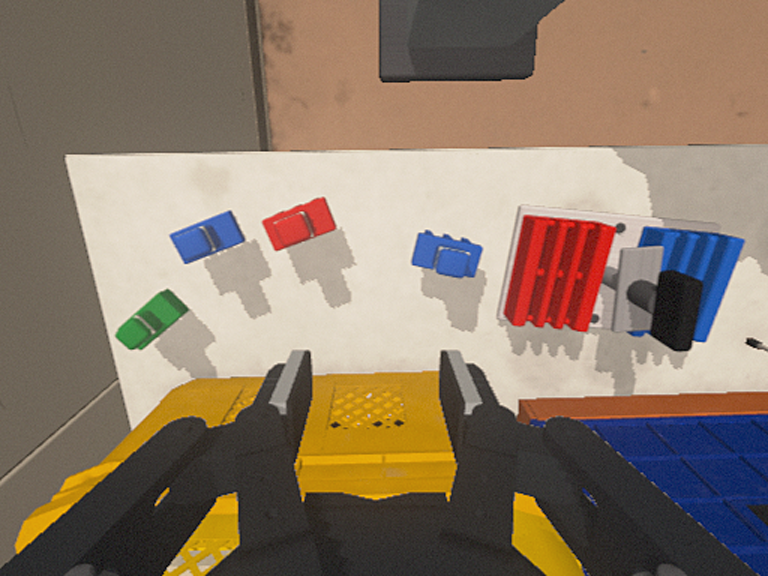

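```bash
python3 - <<'E'
from h import *
import pickle
f=pickle.load(open("w3.pkl","rb"))
im=f["image"][:,:,::-1]
a=cv2.resize(im[128:183,108:228],None,fx=6,fy=6,interpolation=cv2.INTER_CUBIC)
b=cv2.resize(im[145:192,265:330],None,fx=5,fy=5,interpolation=cv2.INTER_CUBIC)
o=np.zeros((a.shape[0]+b.shape[0],a.shape[1],3),np.uint8); o[:a.shape[0]]=a; o[a.shape[0]:,:b.shape[1]]=b
cv2.imwrite("pics/c3.png",o); print(a.shape)
E
```

```text
(330, 720, 3)
```

View pics/c3.png

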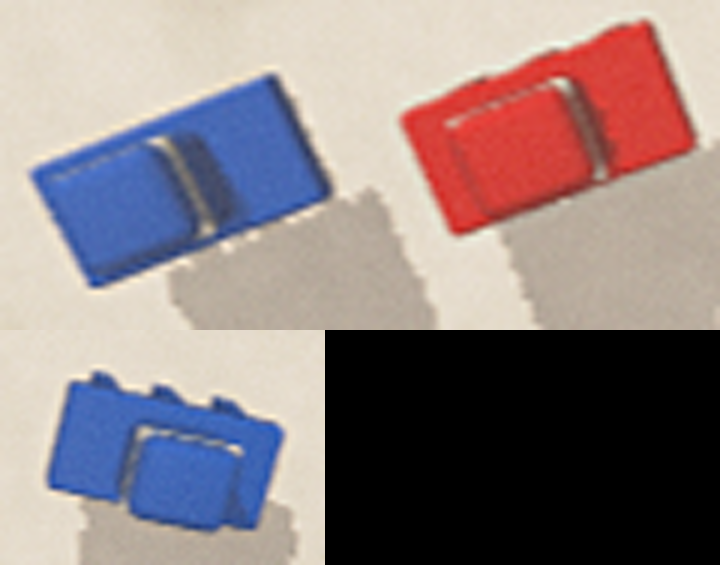

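```bash
python3 - <<'E'
from h import *
import pickle
f=pickle.load(open("w3.pkl","rb"))
def C(n,P,x0,y0,k,dy):
    q=np.array([cast(f,x0+u/k,y0+(v-dy)/k,.034)[:2] for u,v in P])
    l=(q[1]-q[0]+q[2]-q[3])/2; print(n,q.mean(0).round(4),"len",np.linalg.norm(l).round(4),"wid",np.linalg.norm(q[3]-q[0]).round(4),"y-axis ang",np.degrees(np.arctan2(l[1],l[0])).round(1))
C("blue2",[(33,170),(273,75),(330,195),(95,288)],108,128,6,0)
C("red",[(403,118),(645,22),(693,148),(458,236)],108,128,6,0)
C("blue1",[(68,382),(282,428),(257,528),(50,488)],265,145,5,330)
E
```

```text
blue2 [ 0.4073 -0.3391] len 0.0596 wid 0.0288 y-axis ang 110.1
red [ 0.397  -0.2565] len 0.0575 wid 0.0284 y-axis ang 109.9
blue1 [ 0.4264 -0.1253] len 0.0588 wid 0.0294 y-axis ang 77.6
```

Keeper is loose (blade along board x). Blue comb 1 is at (0.426, −0.125).

```bash
python3 - <<'E'
from h import *
delta([.4264,-.1253,.12],167.6)
E
```

```text
shift [ -5.   62.5 137.5] turn 11.68
```

Call:
play_rows:
  commands:
    - [-5,32,20,0,0,0]
    - [0,30,25,0,0,0]
    - [0,0,35,0,0,6]
    - [0,0,30,0,0,5.7]
    - [0,0,0,0,0,0]
  hand: 50

```text
time: 7.8
tool_pos: [0.4227, -0.1205, 0.1403]
tool_rot: [-0.005, 0.106, 0.994, 0.002]
contact_force: [-0.9, 0.5, -0.0]
gripper_width: 0.587
grasp_force: 0.0
```

Call:
play_rows:
  commands:
    - [0,0,0,0,0,0]
    - [0,0,0,0,0,0]

```text
time: 7.97
tool_pos: [0.4275, -0.124, 0.1487]
tool_rot: [0.001, 0.105, 0.995, -0.001]
contact_force: [0.4, 0.3, 1.0]
gripper_width: 0.587
grasp_force: 0.0
```

```bash
cat > top.py <<'E'
from h import *
import sys
def look(col,name=None):
    "mean of colour blob around expected point; z .034 rect"
    f=frame("wrist")
    if name: save(f,name)
    return f
E
python3 - <<'E'
from h import *
st(); delta([.4264,-.1253,.054],167.6)
f=frame("wrist")
c,s_=np.cos(np.radians(77.6)),np.sin(np.radians(77.6))
im=f["image"].copy(); f["image"]=im
for a,b in((.03,.015),(.03,-.015),(-.03,-.015),(-.03,.015)):
    X=[.4264+a*c+b*s_,-.1253+a*s_-b*c,.034]; u=proj(f,X); cv2.circle(im,(int(u[0]),int(u[1])),2,(255,255,0),-1)
save(f,"w4.png")
E
```

```text
t 7.9667 tcp [ 0.4275 -0.124   0.1487] yaw 167.98 tilt [ 0.0026 -0.0021] q [-0.45 -0.32  2.12 -0.    1.34 -1.81]
shift [ 1.1 -1.4 94.7] turn 0.38
```

View pics/w4.png

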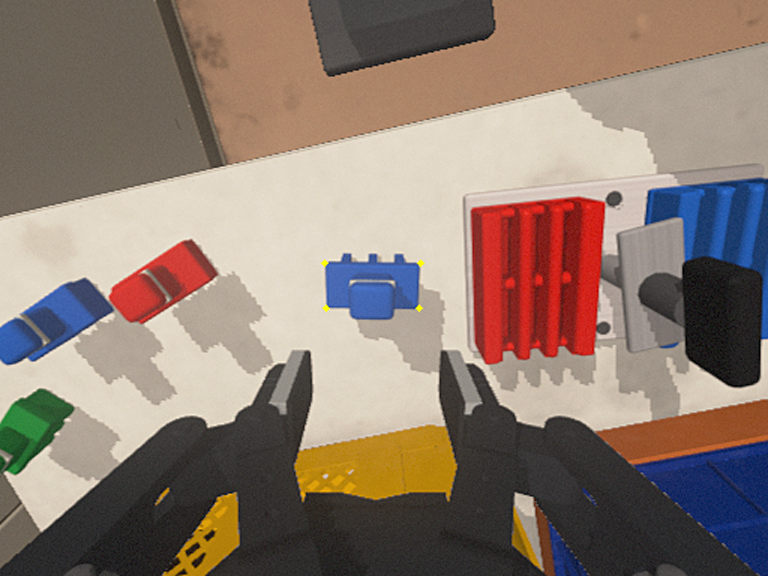

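The overlay corners fit comb blue 1 within a millimetre or two at (372,290), centred between the pads. Descending to grip.

Call:
play_rows:
  commands:
    - [1,-1,30,0,0,0.4]
    - [0,0,30,0,0,0]
    - [0,0,20,0,0,0]
    - [0,0,14,0,0,0]
    - [0,0,0,0,0,0]

```text
time: 8.43
tool_pos: [0.4245, -0.1247, 0.0516]
tool_rot: [-0.001, 0.109, 0.994, -0.0]
contact_force: [-0.1, -0.3, 0.4]
gripper_width: 0.58
grasp_force: 0.0
```

Call:
play_rows:
  commands:
    - [0,0,0,0,0,0]
    - [0,0,0,0,0,0]
    - [0,0,0,0,0,0]
    - [0,0,0,0,0,0]
    - [0,0,0,0,0,0]
  hand: 10

```text
time: 8.85
tool_pos: [0.4272, -0.1259, 0.0552]
tool_rot: [0.002, 0.109, 0.994, -0.001]
contact_force: [0.3, -0.4, 6.0]
gripper_width: 0.294
grasp_force: 60.5
```

```bash
python3 - <<'E'
from h import *
s=st(); print(s["contact_force"],s["grasp_force"],s["gripper_width"]*85.4)
delta([.4809,.0879,.16],174.45)
E
```

```text
t 8.85 tcp [ 0.4272 -0.1259  0.0552] yaw 167.43 tilt [ 0.0045 -0.0035] q [-0.45 -0.19  2.18 -0.    1.15 -1.8 ]
[ 0.33651907 -0.36381314  5.95569138] 60.47332048416138 25.1228006962971
shift [  -6.4  220.1 -105.3] turn -7.02
```

Call:
play_rows:
  commands:
    - [0,0,-30,0,0,0]
    - [0,0,-40,0,0,0]
    - [0,0,-40,0,0,0]
    - [0,0,-35,0,0,0]
    - [-1,36,0,0,0,0]

```text
time: 9.27
tool_pos: [0.4377, -0.0947, 0.2073]
tool_rot: [0.008, 0.113, 0.994, -0.004]
contact_force: [1.7, 0.0, -1.2]
gripper_width: 0.292
grasp_force: 59.6
```

Call:
play_rows:
  commands:
    - [-1,37,0,0,0,0]
    - [-1,37,0,0,0,0]
    - [-1,37,0,0,0,0]
    - [-1,37,0,0,0,0]
    - [-1,36,0,0,0,0]

```text
time: 9.68
tool_pos: [0.4788, 0.0907, 0.1976]
tool_rot: [0.0, 0.109, 0.994, -0.0]
contact_force: [1.0, 0.2, -1.2]
gripper_width: 0.291
grasp_force: 59.6
```

Call:
play_rows:
  commands:
    - [0,0,0,0,0,-7]
    - [0,0,0,0,0,0]
    - [0,0,0,0,0,0]

```text
time: 9.93
tool_pos: [0.4786, 0.0889, 0.1972]
tool_rot: [-0.0, 0.05, 0.999, -0.001]
contact_force: [-1.0, -1.2, -1.6]
gripper_width: 0.287
grasp_force: 59.9
```

```bash
python3 - <<'E'
from h import *
s=st(); print(s["gripper_width"]*85.4)
delta([.4809,.0879,.115],174.45)
E
```

```text
t 9.9333 tcp [0.4786 0.0889 0.1972] yaw 174.32 tilt [-0.0005 -0.0014] q [ 0.03 -0.25  1.98 -0.    1.42 -1.44]
24.53227418730128
shift [-2.4 -0.6 82.2] turn -0.13
```

Call:
play_rows:
  commands:
    - [-2,-1,30,0,0,0]
    - [0,0,30,0,0,0]
    - [0,0,24,0,0,0]
    - [0,0,0,0,0,0]
    - [0,0,0,0,0,0]

```text
time: 10.35
tool_pos: [0.4795, 0.0864, 0.1121]
tool_rot: [-0.002, 0.05, 0.999, -0.001]
contact_force: [0.7, -0.1, -0.9]
gripper_width: 0.289
grasp_force: 59.9
```

```bash
python3 - <<'E'
from h import *
s=st(); delta([.4809,.0879,.115],174.45)
f=frame("wrist");save(f,"w5.png",(150,80,430,300),2.7)
E
```

```text
t 10.35 tcp [0.4795 0.0864 0.1121] yaw 174.23 tilt [-0.0036 -0.0013] q [ 0.03 -0.16  2.05 -0.    1.26 -1.44]
shift [-1.2  1.6 -2.9] turn -0.22
```

View pics/w5.png

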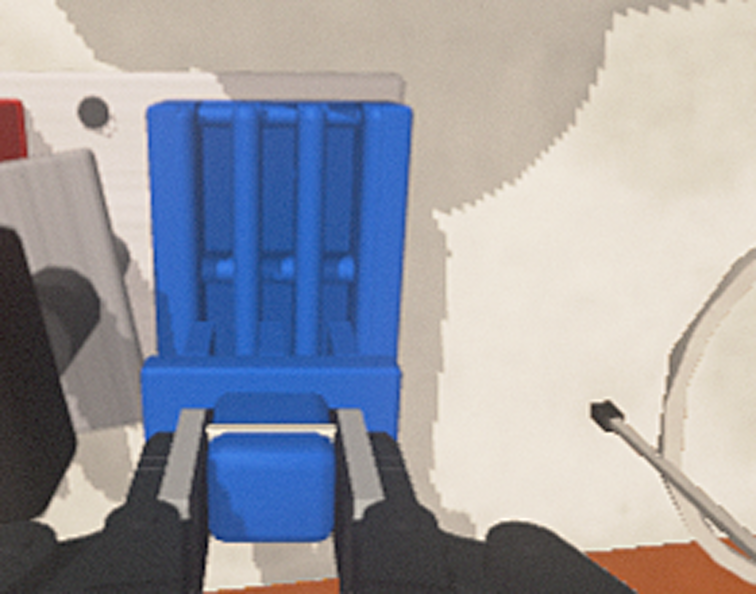

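```bash
cat >> h.py <<'E'
c0=np.array([.452,.0335]); a0=np.radians(-5.55); XD=np.array([np.cos(a0),np.sin(a0)]); YD=np.array([-np.sin(a0),np.cos(a0)])
def bc(p): d=np.array(p[:2])-c0; return (1000*np.array([d@XD,d@YD])).round(1)
E
python3 - <<'E'
from h import *
s=st(); f=frame("wrist")
C=lambda u,v,z: bc(cast(f,150+u/2.7,80+v/2.7,z))
print("tcp",bc(s["tool_pos"]))
for n,u,v,z in(("NL",150,108,.042),("NR",411,108,.042),("midL",159,345,.042),("midR",404,345,.042),("finA",246,115,.042),("finB",311,115,.042),("finA2",246,330,.042),("finB2",309,330,.042),("combL",143,361,.091),("combR",400,361,.091),("blkL",208,435,.121),("blkR",335,435,.121)): print(n,C(u,v,z))
delta(np.r_[c0+57e-3*YD+23.5e-3*XD,.112],174.45)
E
```

```text
t 10.4 tcp [0.4811 0.0866 0.1141] yaw 174.27 tilt [ 0.0005 -0.0011] q [ 0.03 -0.16  2.04 -0.    1.26 -1.44]
tcp [23.8 55.7]
NL [-45.5  23.4]
NR [-45.3  93.7]
midL [23.2 22.3]
midR [23.3 95.6]
finA [-43.6  49.2]
finB [-43.5  66.8]
finA2 [18.4 48.4]
finB2 [18.5 67.1]
combL [ 7.5 26.6]
combR [ 7.7 85.2]
blkL [10.1 43.8]
blkR [10.1 67.9]
shift [1.2 1.  3.2] turn -0.15
```

Call:
play_rows:
  commands:
    - [0,2,0,0,0,0]
    - [0,0,8,0,0,0]
    - [0,0,8,0,0,0]
    - [0,0,8,0,0,0]
    - [0,0,0,0,0,0]

```text
time: 10.87
tool_pos: [0.4794, 0.0894, 0.0869]
tool_rot: [-0.002, 0.049, 0.999, -0.001]
contact_force: [-0.1, 0.4, -2.8]
gripper_width: 0.291
grasp_force: 60.0
```

```bash
python3 - <<'E'
from h import *
s=st(); print(bc(s["tool_pos"]),s["contact_force"],s["ft_torque"])
E
```

```text
t 10.8667 tcp [0.4794 0.0894 0.0869] yaw 174.42 tilt [-0.0041 -0.0012] q [ 0.03 -0.12  2.06 -0.    1.21 -1.44]
[21.8 58.3] [-0.1282927   0.42986204 -2.82595757] [0.00459665 0.00927407 0.0070217 ]
```

Call:
play_rows:
  commands:
    - [0,0,6,0,0,0]
    - [0,0,6,0,0,0]
    - [0,0,5,0,0,0]
    - [0,0,1,0,0,0]
    - [0,0,0,0,0,0]

```text
time: 11.28
tool_pos: [0.4817, 0.0899, 0.0734]
tool_rot: [-0.0, 0.048, 0.999, -0.0]
contact_force: [-5.1, 4.3, 12.3]
gripper_width: 0.289
grasp_force: 63.0
```

Call:
play_rows:
  commands:
    - [0,0,0,0,0,0]
    - [0,0,0,0,0,0]

```text
time: 11.45
tool_pos: [0.4815, 0.0899, 0.0734]
tool_rot: [-0.0, 0.049, 0.999, -0.0]
contact_force: [-7.1, 3.4, 13.0]
gripper_width: 0.289
grasp_force: 63.1
```

Home (13 N contact at the expected height). Release and go to the red comb.

Call:
play_rows:
  commands:
    - [0,0,0,0,0,0]
    - [0,0,0,0,0,0]
    - [0,0,0,0,0,0]
    - [0,0,-15,0,0,0]
    - [0,0,-20,0,0,0]
  hand: 34

```text
time: 11.87
tool_pos: [0.4796, 0.0898, 0.1049]
tool_rot: [-0.002, 0.048, 0.999, -0.001]
contact_force: [0.2, -0.2, -0.0]
gripper_width: 0.396
grasp_force: 0.0
```

Call:
play_rows:
  commands:
    - [0,0,-35,0,0,0]
    - [0,0,-35,0,0,0]
    - [0,0,-35,0,0,0]
    - [0,0,-10,0,0,-5.55]
    - [0,0,0,0,0,0]

```text
time: 12.28
tool_pos: [0.4836, 0.0896, 0.2262]
tool_rot: [0.005, -0.001, 1.0, -0.0]
contact_force: [-0.2, 0.3, 0.1]
gripper_width: 0.398
grasp_force: 0.0
```

```bash
python3 - <<'E'
from h import *
st(); delta([.397,-.2565,.17],199.9)
E
```

```text
t 12.2833 tcp [0.4836 0.0896 0.2262] yaw 180.07 tilt [ 0.009  -0.0009] q [ 0.03 -0.27  1.94 -0.    1.46 -1.54]
shift [  87.5 -346.    55.7] turn -19.83
```

Call:
play_rows:
  commands:
    - [9,-38,0,0,0,0]
    - [9,-38,0,0,0,0]
    - [9,-38,0,0,0,0]
    - [9,-38,0,0,0,0]
    - [9,-38,0,0,0,0]
  hand: 50

```text
time: 12.7
tool_pos: [0.4345, -0.1016, 0.2194]
tool_rot: [-0.001, 0.001, 1.0, -0.0]
contact_force: [-0.2, -1.1, -0.5]
gripper_width: 0.587
grasp_force: 0.0
```

Call:
play_rows:
  commands:
    - [9,-38,8,0,0,0]
    - [9,-38,8,0,0,0]
    - [9,-38,8,0,0,0]
    - [9,-38,8,0,0,0]
    - [5,-4,0,0,0,-6.6]

```text
time: 13.12
tool_pos: [0.3921, -0.26, 0.1859]
tool_rot: [-0.002, -0.054, 0.999, 0.0]
contact_force: [-0.1, 0.7, 0.2]
gripper_width: 0.584
grasp_force: 0.0
```

Call:
play_rows:
  commands:
    - [0,0,0,0,0,-6.6]
    - [0,0,0,0,0,-6.6]
    - [0,0,0,0,0,0]
    - [0,0,0,0,0,0]

```text
time: 13.45
tool_pos: [0.3942, -0.256, 0.1879]
tool_rot: [-0.001, -0.169, 0.986, 0.0]
contact_force: [0.8, 0.2, -0.3]
gripper_width: 0.584
grasp_force: 0.0
```

```bash
cat >> h.py <<'E'
def overlay(f,P,ang,name):
    im=f["image"].copy(); g=dict(f); g["image"]=im; c,s=np.cos(np.radians(ang)),np.sin(np.radians(ang))
    for a,b in((.03,.015),(.03,-.015),(-.03,-.015),(-.03,.015)):
        u=proj(f,[P[0]+a*c+b*s,P[1]+a*s-b*c,.034]); cv2.circle(im,(int(round(u[0])),int(round(u[1]))),1,(255,255,0),-1)
    save(g,name)
E
python3 - <<'E'
from h import *
st(); delta([.397,-.2565,.055],199.9)
overlay(frame("wrist"),[.397,-.2565],109.9,"w6.png")
E
```

```text
t 13.45 tcp [ 0.3942 -0.256   0.1879] yaw 199.52 tilt [-0.002   0.0007] q [-0.73 -0.29  2.02 -0.    1.41 -2.65]
shift [ -2.7  -1.6 132.9] turn -0.38
```

View pics/w6.png

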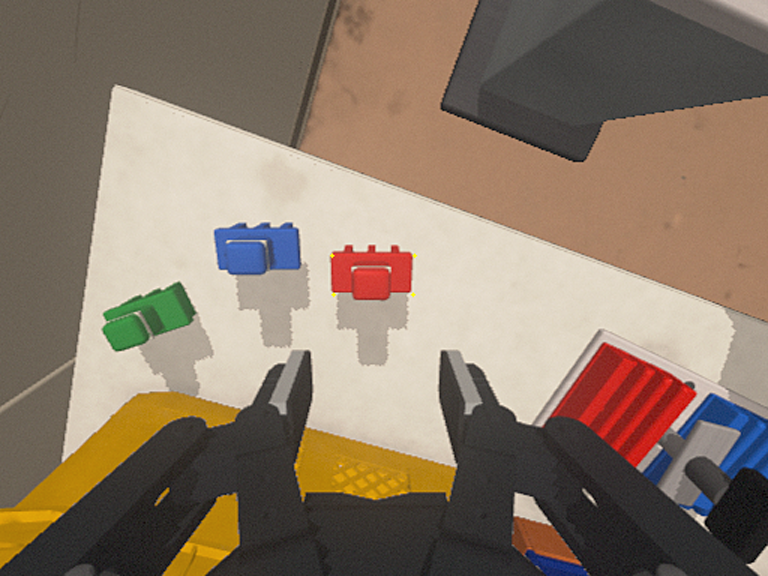

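Red comb at (371,272) matches the overlay; descend and grip.

Call:
play_rows:
  commands:
    - [-2,-2,30,0,0,0]
    - [0,0,35,0,0,0]
    - [0,0,35,0,0,0]
    - [0,0,20,0,0,0]
    - [0,0,13,0,0,0]

```text
time: 13.92
tool_pos: [0.3956, -0.2557, 0.0528]
tool_rot: [-0.002, -0.171, 0.985, 0.002]
contact_force: [-0.5, 1.2, -0.1]
gripper_width: 0.583
grasp_force: 0.0
```

Call:
play_rows:
  commands:
    - [0,0,0,0,0,0]
    - [0,0,0,0,0,0]

```text
time: 14.08
tool_pos: [0.3969, -0.257, 0.0558]
tool_rot: [-0.001, -0.171, 0.985, 0.0]
contact_force: [0.8, -0.3, 0.9]
gripper_width: 0.583
grasp_force: 0.0
```

Call:
play_rows:
  commands:
    - [0,0,0,0,0,0]
    - [0,0,0,0,0,0]
    - [0,0,0,0,0,0]
    - [0,0,0,0,0,0]
    - [0,0,0,0,0,0]
  hand: 10

```text
time: 14.5
tool_pos: [0.3984, -0.2587, 0.0584]
tool_rot: [0.001, -0.172, 0.985, -0.002]
contact_force: [-0.4, 0.3, 6.0]
gripper_width: 0.29
grasp_force: 60.5
```

```bash
python3 - <<'E'
from h import *
s=st(); print(s["contact_force"],s["grasp_force"],s["gripper_width"]*85.4)
delta(np.r_[c0-56.5e-3*YD+23.5e-3*XD,.16],174.45)
E
```

```text
t 14.5 tcp [ 0.3984 -0.2587  0.0584] yaw 199.76 tilt [ 0.0024 -0.0032] q [-0.73 -0.11  2.11 -0.    1.14 -2.65]
[-0.44655659  0.26915173  6.00495916] 60.51077127456665 24.745575800574727
shift [-146.4  195.3 -102.2] turn 25.31
```

Call:
play_rows:
  commands:
    - [0,0,-25,0,0,0]
    - [0,0,-35,0,0,0]
    - [0,0,-35,0,0,0]
    - [0,0,-25,0,0,0]
    - [-21,28,0,0,0,0]

```text
time: 14.92
tool_pos: [0.4098, -0.2296, 0.184]
tool_rot: [0.003, -0.169, 0.986, -0.006]
contact_force: [1.3, -0.1, -1.0]
gripper_width: 0.288
grasp_force: 59.6
```

Call:
play_rows:
  commands:
    - [-21,28,0,0,0,0]
    - [-21,28,0,0,0,0]
    - [-21,28,0,0,0,0]
    - [-21,28,0,0,0,0]
    - [-21,28,0,0,0,0]

```text
time: 15.33
tool_pos: [0.4589, -0.0552, 0.1762]
tool_rot: [-0.0, -0.171, 0.985, -0.001]
contact_force: [-0.0, -0.7, -0.7]
gripper_width: 0.286
grasp_force: 59.6
```

Call:
play_rows:
  commands:
    - [-20,27,0,0,0,0]
    - [0,0,0,0,0,6.3]
    - [0,0,0,0,0,6.3]
    - [0,0,0,0,0,6.3]
    - [0,0,0,0,0,6.3]

```text
time: 15.75
tool_pos: [0.4684, -0.0243, 0.1759]
tool_rot: [-0.0, 0.05, 0.999, -0.001]
contact_force: [0.1, -0.2, -1.2]
gripper_width: 0.287
grasp_force: 59.7
```

Call:
play_rows:
  commands:
    - [0,0,20,0,0,0.1]
    - [0,0,20,0,0,0]
    - [0,0,20,0,0,0]
    - [0,0,0,0,0,0]
    - [0,0,0,0,0,0]

```text
time: 16.17
tool_pos: [0.4675, -0.0246, 0.1151]
tool_rot: [-0.002, 0.048, 0.999, -0.0]
contact_force: [0.5, 0.3, -1.3]
gripper_width: 0.29
grasp_force: 59.6
```

```bash
python3 - <<'E'
from h import *
s=st(); print(bc(s["tool_pos"]))
delta(np.r_[c0-56.3e-3*YD+23.5e-3*XD,.1],174.45)
f=frame("wrist");save(f,"w7.png",(150,80,430,300),2.7)
E
```

```text
t 16.1667 tcp [ 0.4675 -0.0246  0.1151] yaw 174.46 tilt [-0.0036 -0.0003] q [-0.21 -0.21  2.09 -0.    1.27 -1.68]
[ 21.1 -56.3]
shift [-2.5  0.  15.1] turn 0.01
```

View pics/w7.png

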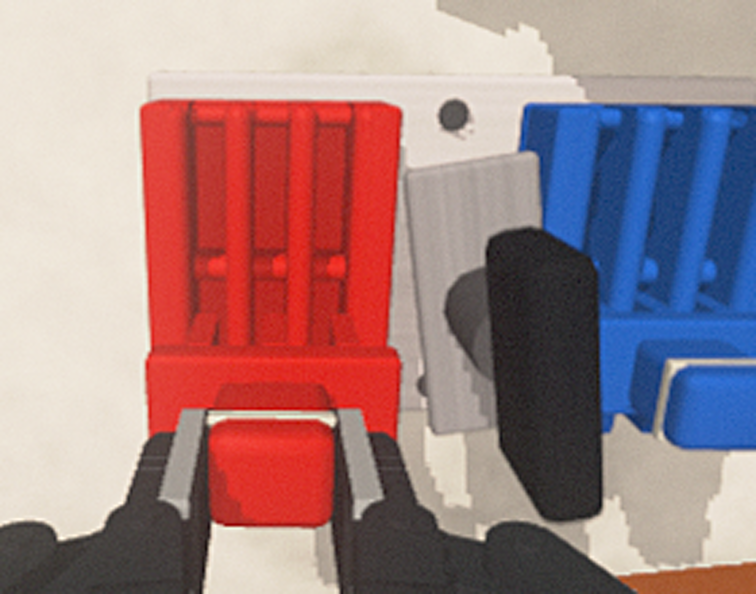

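```bash
python3 - <<'E'
from h import *
s=st(); f=frame("wrist")
C=lambda u,v,z: bc(cast(f,150+u/2.7,80+v/2.7,z))
z=s["tool_pos"][2]-.0584
print("tcp",bc(s["tool_pos"]))
for n,u,v,h in(("NL",142,108,.042),("NR",401,108,.042),("finA",237,115,.042),("finB",301,115,.042),("finA2",238,335,.042),("finB2",299,335,.042),("combL",147,352,z+.034),("combR",400,352,z+.034),("blkL",208,420,z+.064),("blkR",334,420,z+.064)): print(n,C(u,v,h))
E
```

```text
t 16.2167 tcp [ 0.4687 -0.0248  0.1166] yaw 174.47 tilt [-0.0005 -0.001 ] q [-0.21 -0.21  2.09 -0.    1.27 -1.68]
tcp [ 22.2 -56.4]
NL [-46.9 -91.6]
NR [-46.9 -20.9]
finA [-45.  -65.7]
finB [-45.1 -48.2]
finA2 [ 19.3 -66.3]
finB2 [ 19.3 -47.9]
combL [  4.4 -84.8]
combR [  4.3 -26.8]
blkL [  6.  -68.4]
blkR [  6.  -44.4]
```

Call:
play_rows:
  commands:
    - [-1,-0.5,0,0,0,0]
    - [0,0,8,0,0,0]
    - [0,0,8,0,0,0]
    - [0,0,8,0,0,0]
    - [0,0,0,0,0,0]

```text
time: 16.68
tool_pos: [0.4681, -0.0251, 0.0899]
tool_rot: [-0.002, 0.048, 0.999, -0.0]
contact_force: [-0.3, 0.4, -1.7]
gripper_width: 0.291
grasp_force: 59.7
```

Call:
play_rows:
  commands:
    - [0,0,5,0,0,0]
    - [0,0,5,0,0,0]
    - [0,0,5,0,0,0]
    - [0,0,2,0,0,0]
    - [0,0,0,0,0,0]

```text
time: 17.1
tool_pos: [0.47, -0.0255, 0.0766]
tool_rot: [-0.0, 0.048, 0.999, -0.001]
contact_force: [-4.7, 1.8, 8.2]
gripper_width: 0.29
grasp_force: 60.7
```

Call:
play_rows:
  commands:
    - [0,0,0,0,0,0]
    - [0,0,0,0,0,0]

```text
time: 17.27
tool_pos: [0.47, -0.0254, 0.0766]
tool_rot: [-0.0, 0.048, 0.999, -0.001]
contact_force: [-3.8, 2.4, 8.0]
gripper_width: 0.287
grasp_force: 60.7
```

Call:
play_rows:
  commands:
    - [0,0,0,0,0,0]
    - [0,0,0,0,0,0]
    - [0,0,0,0,0,0]
    - [0,0,-15,0,0,0]
    - [0,0,-20,0,0,0]
  hand: 34

```text
time: 17.68
tool_pos: [0.4678, -0.025, 0.1083]
tool_rot: [-0.003, 0.048, 0.999, 0.0]
contact_force: [0.0, -0.1, -0.6]
gripper_width: 0.396
grasp_force: 0.0
```

Call:
play_rows:
  commands:
    - [0,0,-30,0,0,0]
    - [0,0,-30,0,0,0]
    - [0,0,-30,0,0,0]
    - [0,0,0,0,0,-5.6]
    - [7,-35,0,0,0,0]

```text
time: 18.1
tool_pos: [0.4649, -0.0575, 0.2033]
tool_rot: [0.003, -0.005, 1.0, 0.0]
contact_force: [0.4, -0.8, -1.0]
gripper_width: 0.398
grasp_force: 0.0
```

Call:
play_rows:
  commands:
    - [7,-35,0,0,0,0]
    - [7,-35,0,0,0,0]
    - [7,-35,0,0,0,0]
    - [7,-35,0,0,0,0]
    - [7,-35,0,0,0,0]
  hand: 50

```text
time: 18.52
tool_pos: [0.4273, -0.2368, 0.2003]
tool_rot: [0.0, -0.001, 1.0, -0.0]
contact_force: [0.6, -0.3, 1.0]
gripper_width: 0.584
grasp_force: 0.0
```

Call:
play_rows:
  commands:
    - [7,-35,0,0,0,0]
    - [7,-35,0,0,0,0]
    - [7,-34,0,0,0,-6.7]
    - [0,0,0,0,0,-6.7]
    - [0,0,0,0,0,-6.7]

```text
time: 18.93
tool_pos: [0.4063, -0.3412, 0.2001]
tool_rot: [-0.0, -0.176, 0.984, -0.0]
contact_force: [0.2, -0.2, -0.4]
gripper_width: 0.584
grasp_force: 0.0
```

Call:
play_rows:
  commands:
    - [0,0,0,0,0,0]
    - [0,0,0,0,0,0]

```text
time: 19.1
tool_pos: [0.407, -0.3393, 0.2002]
tool_rot: [-0.0, -0.174, 0.985, -0.0]
contact_force: [-0.2, 0.5, -1.0]
gripper_width: 0.585
grasp_force: 0.0
```

```bash
python3 - <<'E'
from h import *
st(); delta([.4073,-.3391,.055],200.1)
overlay(frame("wrist"),[.4073,-.3391],110.1,"w8.png")
E
```

```text
t 19.1 tcp [ 0.407  -0.3393  0.2002] yaw 199.99 tilt [-0.0005 -0.0003] q [-0.84 -0.14  1.88 -0.    1.41 -2.75]
shift [-5.000e-01  1.000e-01  1.452e+02] turn -0.11
```

View pics/w8.png

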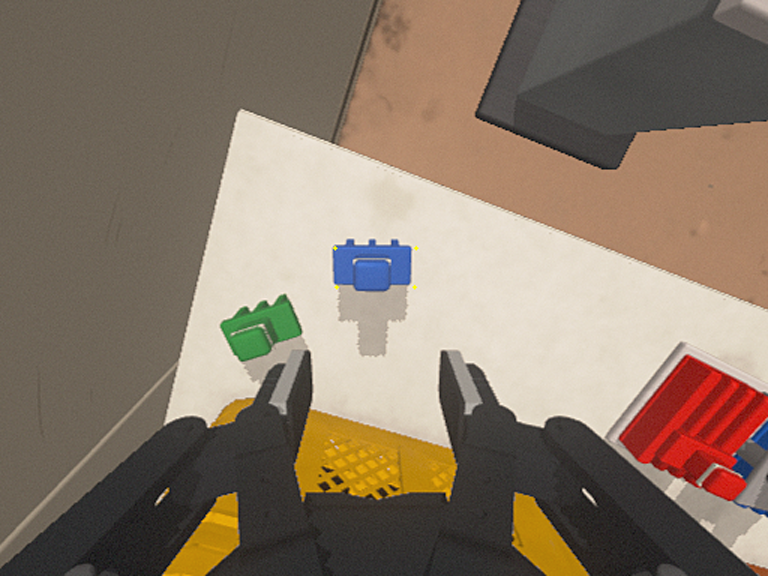

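Blue comb 2 (372,265) matches; the green one is clear at (262,328).

Call:
play_rows:
  commands:
    - [-1,-1,35,0,0,0]
    - [0,0,35,0,0,0]
    - [0,0,35,0,0,0]
    - [0,0,25,0,0,0]
    - [0,0,14,0,0,0]

```text
time: 19.57
tool_pos: [0.4068, -0.3376, 0.0526]
tool_rot: [-0.002, -0.174, 0.985, 0.002]
contact_force: [-1.0, -0.3, 0.2]
gripper_width: 0.585
grasp_force: 0.0
```

Call:
play_rows:
  commands:
    - [0,0,0,0,0,0]
    - [0,0,0,0,0,0]

```text
time: 19.73
tool_pos: [0.4082, -0.3393, 0.0561]
tool_rot: [-0.001, -0.175, 0.985, 0.0]
contact_force: [0.1, 0.7, 0.2]
gripper_width: 0.587
grasp_force: 0.0
```

Call:
play_rows:
  commands:
    - [0,0,0,0,0,0]
    - [0,0,0,0,0,0]
    - [0,0,0,0,0,0]
    - [0,0,0,0,0,0]
    - [0,0,0,0,0,0]
  hand: 10

```text
time: 20.15
tool_pos: [0.4097, -0.3414, 0.0591]
tool_rot: [0.001, -0.175, 0.985, -0.002]
contact_force: [1.1, 0.9, 6.6]
gripper_width: 0.287
grasp_force: 60.7
```

Call:
play_rows:
  commands:
    - [0,0,-25,0,0,0]
    - [0,0,-40,0,0,0]
    - [0,0,-40,0,0,0]
    - [0,0,-40,0,0,0]
    - [0,0,0,0,0,0]

```text
time: 20.57
tool_pos: [0.4116, -0.3435, 0.2122]
tool_rot: [0.004, -0.175, 0.985, -0.008]
contact_force: [0.9, -0.8, 0.4]
gripper_width: 0.287
grasp_force: 59.9
```

```bash
python3 - <<'E'
from h import *
s=st(); print(s["contact_force"],s["grasp_force"],s["gripper_width"]*85.4)
delta(np.r_[c0+58.2e-3*YD-23.5e-3*XD,.2],174.45)
E
```

```text
t 20.5667 tcp [ 0.4116 -0.3435  0.2122] yaw 200.17 tilt [ 0.0111 -0.0135] q [-0.83 -0.15  1.86 -0.    1.41 -2.76]
[ 0.9253806  -0.82582742  0.38829014] 59.896947741508484 24.54000141556792
shift [-171.9  402.7    6.5] turn 25.72
```

Call:
play_rows:
  commands:
    - [-15.5,36.5,0,0,0,0]
    - [-15.5,36.5,0,0,0,0]
    - [-15.5,36.5,0,0,0,0]
    - [-15.5,36.5,0,0,0,0]
    - [-15.5,36.5,0,0,0,0]

```text
time: 20.98
tool_pos: [0.4176, -0.1403, 0.201]
tool_rot: [-0.0, -0.175, 0.985, -0.0]
contact_force: [0.9, -0.0, -1.5]
gripper_width: 0.284
grasp_force: 60.0
```

Call:
play_rows:
  commands:
    - [-15.5,36.5,0,0,0,0]
    - [-15.5,36.5,0,0,0,0]
    - [-15.5,36.5,0,0,0,0]
    - [-15.5,36.5,0,0,0,0]
    - [-15.5,36.5,0,0,0,0]

```text
time: 21.4
tool_pos: [0.4274, 0.0579, 0.2011]
tool_rot: [0.0, -0.175, 0.985, -0.001]
contact_force: [0.5, -1.2, -0.7]
gripper_width: 0.289
grasp_force: 60.0
```

Call:
play_rows:
  commands:
    - [-15.5,36.5,0,0,0,0]
    - [0,0,0,0,0,6.4]
    - [0,0,0,0,0,6.4]
    - [0,0,0,0,0,6.4]
    - [0,0,0,0,0,6.4]

```text
time: 21.82
tool_pos: [0.4296, 0.0962, 0.2007]
tool_rot: [-0.0, 0.05, 0.999, -0.001]
contact_force: [-0.5, 0.1, -1.7]
gripper_width: 0.287
grasp_force: 60.2
```

Call:
play_rows:
  commands:
    - [0,0,0,0,0,0]
    - [0,0,0,0,0,0]
    - [0,0,0,0,0,0]

```text
time: 22.07
tool_pos: [0.4299, 0.0956, 0.201]
tool_rot: [-0.0, 0.046, 0.999, -0.001]
contact_force: [-0.5, 0.4, -2.0]
gripper_width: 0.288
grasp_force: 60.2
```

```bash
python3 - <<'E'
from h import *
s=st(); print(bc(s["tool_pos"]))
delta(np.r_[c0+58.2e-3*YD-23.5e-3*XD,.117],174.45)
E
```

```text
t 22.0667 tcp [0.4299 0.0956 0.201 ] yaw 174.69 tilt [-0.0003 -0.0011] q [ 0.05 -0.39  2.07 -0.    1.45 -1.43]
[-28.   59.6]
shift [-4.5 -1.3 84. ] turn 0.24
```

Call:
play_rows:
  commands:
    - [-4.5,-0.7,30,0,0,0.2]
    - [0,0,30,0,0,0]
    - [0,0,24,0,0,0]
    - [0,0,0,0,0,0]
    - [0,0,0,0,0,0]

```text
time: 22.48
tool_pos: [0.4333, 0.0943, 0.1161]
tool_rot: [-0.002, 0.049, 0.999, -0.001]
contact_force: [0.0, 0.2, -2.8]
gripper_width: 0.287
grasp_force: 60.1
```

Call:
play_rows:
  commands:
    - [0,0,0,0,0,0]
    - [0,0,0,0,0,0]

```text
time: 22.65
tool_pos: [0.4361, 0.0945, 0.1197]
tool_rot: [0.002, 0.049, 0.999, -0.0]
contact_force: [0.6, -0.3, -0.8]
gripper_width: 0.29
grasp_force: 60.2
```

```bash
python3 - <<'E'
from h import *
s=st(); print(bc(s["tool_pos"]))
delta(np.r_[c0+58.8e-3*YD-23.5e-3*XD,.0771],174.45)
E
```

```text
t 22.65 tcp [0.4361 0.0945 0.1197] yaw 174.39 tilt [ 0.0041 -0.0009] q [ 0.05 -0.29  2.14 -0.    1.28 -1.43]
[-21.8  59.2]
shift [ 1.9 -0.3 42.6] turn -0.06
```

Call:
play_rows:
  commands:
    - [0,-0.3,8,0,0,0]
    - [0,0,8,0,0,0]
    - [0,0,8,0,0,0]
    - [0,0,3,0,0,0]
    - [0,0,0,0,0,0]

```text
time: 23.07
tool_pos: [0.4332, 0.0941, 0.0886]
tool_rot: [-0.002, 0.049, 0.999, -0.001]
contact_force: [-1.6, 0.1, -2.0]
gripper_width: 0.288
grasp_force: 60.2
```

Call:
play_rows:
  commands:
    - [0,0,5,0,0,0]
    - [0,0,5,0,0,0]
    - [0,0,4,0,0,0]
    - [0,0,0,0,0,0]
    - [0,0,0,0,0,0]

```text
time: 23.48
tool_pos: [0.4348, 0.0942, 0.0771]
tool_rot: [0.0, 0.049, 0.999, -0.001]
contact_force: [-2.0, 0.7, 4.8]
gripper_width: 0.286
grasp_force: 61.0
```

Call:
play_rows:
  commands:
    - [0,0,0,0,0,0]
    - [0,0,0,0,0,0]

```text
time: 23.65
tool_pos: [0.4348, 0.0941, 0.0771]
tool_rot: [0.0, 0.049, 0.999, -0.001]
contact_force: [-2.9, 0.2, 6.3]
gripper_width: 0.285
grasp_force: 61.1
```

Call:
play_rows:
  commands:
    - [0,0,0,0,0,0]
    - [0,0,0,0,0,0]
    - [0,0,0,0,0,0]
    - [0,0,-15,0,0,0]
    - [0,0,-20,0,0,0]
  hand: 34

```text
time: 24.07
tool_pos: [0.4326, 0.094, 0.1093]
tool_rot: [-0.003, 0.049, 0.999, -0.001]
contact_force: [0.9, -0.3, -0.3]
gripper_width: 0.396
grasp_force: 0.0
```

Call:
play_rows:
  commands:
    - [0,0,-30,0,0,0]
    - [0,0,-35,0,0,0]
    - [0,0,-30,0,0,0]
    - [-12,-31,0,0,0,0]
    - [-12,-31,0,0,0,0]

```text
time: 24.48
tool_pos: [0.4539, 0.0303, 0.2096]
tool_rot: [0.003, 0.047, 0.999, -0.001]
contact_force: [0.1, -0.3, 0.4]
gripper_width: 0.399
grasp_force: 0.0
```

Call:
play_rows:
  commands:
    - [0,0,0,0,0,7]
    - [0,0,0,0,0,7]
    - [0,0,0,0,0,7]
    - [0,0,0,0,0,7]
    - [0,0,0,0,0,7]

```text
time: 24.9
tool_pos: [0.4522, 0.03, 0.206]
tool_rot: [0.0, 0.35, 0.937, -0.001]
contact_force: [0.4, -0.0, 0.6]
gripper_width: 0.398
grasp_force: 0.0
```

Call:
play_rows:
  commands:
    - [0,0,0,0,0,7]
    - [0,0,0,0,0,7]
    - [0,0,0,0,0,7]
    - [0,0,0,0,0,7]
    - [0,0,0,0,0,7]

```text
time: 25.32
tool_pos: [0.4522, 0.0302, 0.206]
tool_rot: [0.0, 0.616, 0.788, -0.0]
contact_force: [0.6, -1.0, -0.8]
gripper_width: 0.397
grasp_force: 0.0
```

Call:
play_rows:
  commands:
    - [0,0,0,0,0,7]
    - [0,0,0,0,0,7]
    - [0,0,0,0,0,7]
    - [0,0,0,0,0,7]
    - [0,0,0,0,0,7]

```text
time: 25.73
tool_pos: [0.4522, 0.0302, 0.206]
tool_rot: [0.0, 0.824, 0.567, -0.0]
contact_force: [-1.0, -0.3, -0.7]
gripper_width: 0.4
grasp_force: 0.0
```

Call:
play_rows:
  commands:
    - [0,0,0,0,0,7]
    - [0,0,0,0,0,7]
    - [0,0,0,0,0,7]
    - [0,0,0,0,0,7]
    - [0,0,0,0,0,7]

```text
time: 26.15
tool_pos: [0.4522, 0.0302, 0.206]
tool_rot: [0.0, 0.956, 0.293, -0.0]
contact_force: [-0.0, 0.8, -0.1]
gripper_width: 0.395
grasp_force: 0.0
```

Call:
play_rows:
  commands:
    - [0,0,0,0,0,7]
    - [0,0,0,0,0,7]
    - [0,0,0,0,0,7]
    - [0,0,0,0,0,7]
    - [0,0,0,0,0,0]

```text
time: 26.57
tool_pos: [0.4522, 0.0302, 0.2061]
tool_rot: [0.001, 0.999, 0.055, -0.0]
contact_force: [0.6, -0.7, 0.1]
gripper_width: 0.4
grasp_force: 0.0
```

```bash
python3 - <<'E'
from h import *
s=st(); delta([.4528,.0335,.106],4.2)
save(frame("wrist"),"w9.png")
E
```

```text
t 26.5667 tcp [0.4522 0.0302 0.2061] yaw 6.26 tilt [-0.0002 -0.0011] q [-0.1  -0.35  2.04 -0.    1.45  1.36]
shift [  1.   -3.3 100. ] turn 2.06
```

View pics/w9.png

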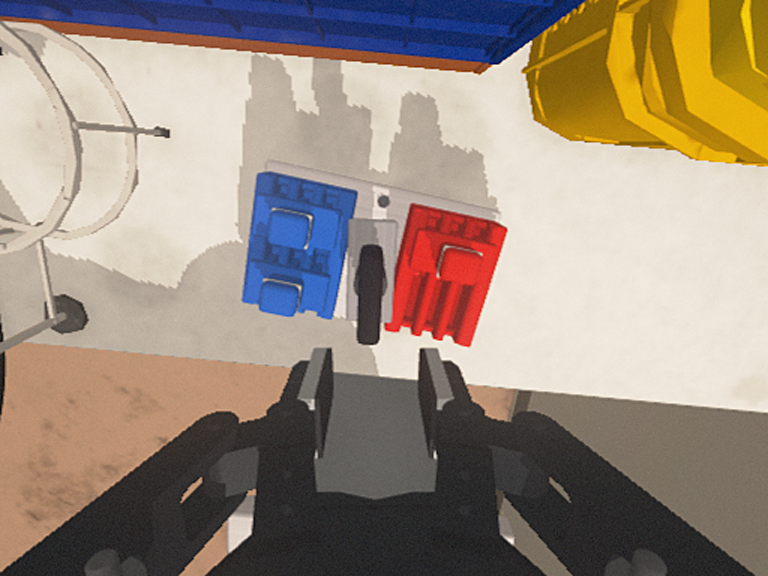

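All three combs sit in their berths; the knob at (370,295) lies between the pads. Gripping it to tighten anticlockwise.

Call:
play_rows:
  commands:
    - [1,-3.3,0,0,0,2]
    - [0,0,35,0,0,0]
    - [0,0,35,0,0,0]
    - [0,0,30,0,0,0]
    - [0,0,0,0,0,0]

```text
time: 27.03
tool_pos: [0.4478, 0.0339, 0.0995]
tool_rot: [-0.0, 0.999, 0.04, -0.006]
contact_force: [-0.8, 0.1, -1.8]
gripper_width: 0.399
grasp_force: 0.0
```

Call:
play_rows:
  commands:
    - [0,0,0,0,0,0]
    - [0,0,0,0,0,0]
    - [0,0,0,0,0,0]
    - [0,0,0,0,0,0]
    - [0,0,0,0,0,0]
  hand: 0

```text
time: 27.45
tool_pos: [0.4534, 0.0336, 0.1075]
tool_rot: [0.001, 0.999, 0.038, 0.001]
contact_force: [-2.5, 1.1, -2.0]
gripper_width: 0.152
grasp_force: 62.2
```

Call:
play_rows:
  commands:
    - [0,0,0,0,0,-4]
    - [0,0,0,0,0,-4]
    - [0,0,0,0,0,-4]
    - [0,0,0,0,0,-4]
    - [0,0,0,0,0,-4]

```text
time: 27.87
tool_pos: [0.4534, 0.0338, 0.1075]
tool_rot: [0.0, 0.977, 0.213, 0.001]
contact_force: [-2.0, 2.4, -1.0]
gripper_width: 0.155
grasp_force: 62.4
```

```bash
python3 - <<'E'
from h import *
s=st(); print(s["contact_force"],s["ft_torque"],s["gripper_width"]*85.4)
E
```

```text
t 27.8667 tcp [0.4534 0.0338 0.1075] yaw 24.57 tilt [ 0.0013 -0.0004] q [-0.09 -0.24  2.13 -0.    1.26  1.05]
[-1.96072683  2.38918495 -1.01765914] [ 0.23492383  0.28058022 -0.18869159] 13.212470450779024
```

Call:
play_rows:
  commands:
    - [0,0,0,0,0,-4]
    - [0,0,0,0,0,-4]
    - [0,0,0,0,0,-4]
    - [0,0,0,0,0,-4]
    - [0,0,0,0,0,-4]

```text
time: 28.28
tool_pos: [0.4532, 0.0339, 0.1075]
tool_rot: [0.0, 0.925, 0.379, 0.0]
contact_force: [-3.0, 3.1, -1.3]
gripper_width: 0.149
grasp_force: 62.4
```

Call:
play_rows:
  commands:
    - [0,0,0,0,0,-4]
    - [0,0,0,0,0,-4]
    - [0,0,0,0,0,-4]
    - [0,0,0,0,0,-4]
    - [0,0,0,0,0,-4]

```text
time: 28.7
tool_pos: [0.4531, 0.0341, 0.1076]
tool_rot: [0.0, 0.845, 0.534, 0.0]
contact_force: [-3.7, 3.3, -0.5]
gripper_width: 0.155
grasp_force: 62.5
```

```bash
python3 - <<'E'
from h import *
s=st(); print(s["contact_force"],s["ft_torque"],s["gripper_width"]*85.4)
E
```

```text
t 28.7 tcp [0.4531 0.0341 0.1076] yaw 64.57 tilt [0.0007 0.0004] q [-0.09 -0.24  2.13  0.    1.26  0.35]
[-3.714131    3.30017286 -0.50597227] [ 0.43691553  0.37198723 -0.10595466] 13.253409984604227
```

Call:
play_rows:
  commands:
    - [0,0,0,0,0,-4]
    - [0,0,0,0,0,-4]
    - [0,0,0,0,0,-4]
    - [0,0,0,0,0,-4]
    - [0,0,0,0,0,-4]

```text
time: 29.12
tool_pos: [0.453, 0.0341, 0.1076]
tool_rot: [-0.0, 0.74, 0.673, 0.0]
contact_force: [-3.5, 3.1, 0.3]
gripper_width: 0.153
grasp_force: 62.9
```

Call:
play_rows:
  commands:
    - [0,0,0,0,0,-1.5]
    - [0,0,0,0,0,-1]
    - [0,0,0,0,0,0]
    - [0,0,0,0,0,0]

```text
time: 29.45
tool_pos: [0.4529, 0.0341, 0.1076]
tool_rot: [-0.001, 0.728, 0.686, 0.001]
contact_force: [-3.8, 3.0, 0.0]
gripper_width: 0.149
grasp_force: 74.1
```

```bash
python3 - <<'E'
from h import *
s=st(); print(s["contact_force"],s["ft_torque"],s["gripper_width"]*85.4)
E
```

```text
t 29.45 tcp [0.4529 0.0341 0.1076] yaw 86.61 tilt [-0.      0.0016] q [-0.09 -0.24  2.13  0.    1.26 -0.03]
[-3.84220668  2.96804691  0.02823725] [ 0.56208246  0.56222611 -1.44239924] 12.763818750867216
```

Call:
play_rows:
  commands:
    - [0,0,0,0,0,0]
    - [0,0,0,0,0,0]
    - [0,0,0,0,0,0]
    - [0,0,0,0,0,0]
    - [0,0,-15,0,0,0]
  hand: 34

```text
time: 29.87
tool_pos: [0.4512, 0.0335, 0.1191]
tool_rot: [-0.001, 0.726, 0.688, -0.002]
contact_force: [-0.5, 0.1, -0.1]
gripper_width: 0.401
grasp_force: 0.0
```

Call:
play_rows:
  commands:
    - [0,0,-25,0,0,0]
    - [0,0,-30,0,0,0]
    - [0,0,-35,0,0,0]
    - [0,0,0,0,0,0]
    - [0,0,0,0,0,0]

```text
time: 30.28
tool_pos: [0.4548, 0.0334, 0.2148]
tool_rot: [0.003, 0.726, 0.688, 0.002]
contact_force: [-0.1, 0.3, -0.4]
gripper_width: 0.398
grasp_force: 0.0
```

```bash
python3 - <<'E'
from h import *
s=st(); f=frame("wrist"); save(f,"w10.png")
m=blobs(f)["black"].astype(np.uint8); m[232:]=0
k,l,stt,c=cv2.connectedComponentsWithStats(m)
for i in range(1,k):
    if stt[i,4]>80:
        print(stt[i]); 
        if abs(c[i][0]-250)<30:
            for v in range(stt[i,1]+4,stt[i,1]+stt[i,3]-4,6):
                x=np.where(l[v]==i)[0]; p=cast(f,x.mean(),v,.121); print(v,x.min(),x.max(),p[:2].round(4),bc(p))
# metal blade edges: low-saturation rows
hsv=cv2.cvtColor(f["image"],cv2.COLOR_RGB2HSV)
B=blobs(f)
for n in("red","blue"):
    k,l,stt,c=cv2.connectedComponentsWithStats(B[n].astype(np.uint8)); i=[j for j in range(1,k) if stt[j,4]>150]; print(n,[(stt[j].tolist(),c[j].round()) for j in i])
E
```

```text
t 30.2833 tcp [0.4548 0.0334 0.2148] yaw 86.88 tilt [ 0.0068 -0.0019] q [-0.09 -0.36  2.03 -0.    1.46 -0.03]
[ 441    0   43  135 3019]
[242 162  14  27 126]
166 242 254 [0.4549 0.0631] [-0.  29.7]
172 252 254 [0.4591 0.0576] [ 4.8 24.7]
178 253 255 [0.4597 0.0522] [ 5.9 19.4]
184 253 254 [0.459  0.0469] [ 5.7 14. ]
red [([205, 185, 82, 62, 3377], array([245., 217.]))]
blue [([367, 0, 145, 340, 37581], array([446., 159.])), ([205, 89, 92, 71, 5196], array([249., 122.]))]
```

```bash
python3 - <<'E'
from h import *
s=st(); f=frame("wrist")
V=cv2.cvtColor(f["image"],cv2.COLOR_RGB2HSV); im=f["image"].max(2)
m=((im<95)&(V[...,1]<90)).astype(np.uint8); m[232:]=0
P=[]
for v in range(164,226,4):
    x=np.where(m[v,230:272])[0]+230
    if len(x): P.append((v,x.min(),x.max())); 
print(P)
for i in(1,2):
    q=[bc(cast(f,p[i],p[0],.121)) for p in P]; print([t.tolist() for t in q])
E
```

```text
t 30.3333 tcp [0.4535 0.0335 0.2124] yaw 86.88 tilt [ 0.0024 -0.0014] q [-0.09 -0.36  2.03 -0.    1.46 -0.03]
[(164, np.int64(244), np.int64(255)), (168, np.int64(243), np.int64(257)), (172, np.int64(243), np.int64(257)), (176, np.int64(241), np.int64(257)), (180, np.int64(240), np.int64(258)), (184, np.int64(239), np.int64(258)), (188, np.int64(241), np.int64(258)), (192, np.int64(241), np.int64(257)), (196, np.int64(242), np.int64(256)), (200, np.int64(242), np.int64(255)), (204, np.int64(241), np.int64(255)), (208, np.int64(241), np.int64(255)), (212, np.int64(241), np.int64(255)), (216, np.int64(241), np.int64(254)), (220, np.int64(241), np.int64(254)), (224, np.int64(241), np.int64(253))]
[[-4.9, 31.9], [-5.6, 28.4], [-5.5, 24.9], [-7.0, 21.4], [-7.8, 17.8], [-8.5, 14.2], [-6.7, 10.7], [-6.6, 7.0], [-5.6, 3.4], [-5.5, -0.3], [-6.2, -4.1], [-6.1, -7.9], [-6.0, -11.7], [-5.8, -15.6], [-5.7, -19.5], [-5.6, -23.4]]
[[4.4, 32.3], [6.2, 28.9], [6.4, 25.4], [6.6, 21.9], [7.6, 18.5], [7.8, 14.9], [8.0, 11.3], [7.3, 7.6], [6.6, 3.9], [5.9, 0.2], [6.1, -3.6], [6.3, -7.4], [6.5, -11.2], [5.8, -15.1], [6.0, -19.0], [5.2, -23.0]]
```

The knob runs along board y to within a degree, it met the stop at 1.4 N m, and the gripper is clear. Handing in.

```bash
python3 -c "
from plant import manip
print(manip.job_done())"
```

```text
the job is handed in; nothing more can be done
None
```

I put the three combs on the table (two blue, one red) into racks of their own colour, fully home, and turned the keeper back anticlockwise to its tight stop; the job is handed in at about 30 s, but no verdict came back.

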